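Fetch the crucible from the desiccator for weighing

ROBOT

A 6-joint arm with a two-finger parallel gripper is mounted at the origin on the work surface. World frame = base frame: x ahead of the robot, y to its left, z up, the work surface at z = 0. Lengths are in mm, angles in rad, forces in N, time in s.
With the tool pointing down it reaches from about 350 to 975 mm from the base axis. Payload 7.1 kg.
Tool frame: the origin (TCP) lies at the very end of the fingers, on their centre line; the grasp point (between the pads) lies 19 mm behind it; z points along the fingers, y is the line along which they close (so a half turn about z gives the same grasp; the last joint's range is limited). The gripper opens to 88 mm and grips with 3 to 60 N. Pads are 20 mm wide; open, the fingers measure 115 mm over their backs; the gripper's body (75 mm by 178 mm) begins 61 mm behind the grasp point.
Start: joints at [-1.32, 0.423, 1.63, -0, 1.089, -0.019], TCP at [166.605, -602.368, 222.675] pointing down, gripper open.
Joint ranges: [-3, 3], [-0.9, 2.11], [0.09, 2.58], [-1.31, 4.45], [0.11, 2.69], [-2.54, 2.54]. Speed limits (rad/s): [2.39, 2.39, 3.01, 3.14, 3.14, 3.14].

INTERFACE

Orientations are given as a rotation vector (axis times angle).
In Python, from workcell import ctrl gives the robot as it stands. The module is installed in compiled form; this text tells all that it offers.
- The arm moves only by the shell command python3 -m inch 'ROWS'. ROWS is JSON, a list of rows, each a list of 7 numbers: the shift along the tool's x, y, z scaled (see below), then the turn, a rotation vector about the tool's x, y, z scaled (see below), then the closure, from -1 (fully open) to 1 (shut). In form: [[tx, ty, tz, wx, wy, wz, hand], ...]. A call has 1 to 10 rows; each row is the pose to reach, as a shift and turn from the pose commanded when the call began, along the tool's axes at that moment; what a row does not reach only later rows make up. The controller multiplies each number of a shift by 0.15 m and each number of a turn by pi/4 rad. A row lasts 1/8 s, in which the tool goes at most 62.5 mm and 10.7 degrees, less where a joint would pass 70% of its speed; a pose out of reach is approached as far as the arm can. A call with a number of a shift or a turn outside -1 to 1 is refused whole. A call with a gripper value outside its range is refused whole. The fingers move at their own pace and stop on an object; the grip force is fixed at half the most. Time passes only in rows, so rows that repeat a pose let the fingers close. It gives the time, the measured TCP pose, the force, the opening and the grip force at its end, in the units of the state.
- ctrl.get_obs(): the state, without advancing time (a new reading comes with each control period).
- ctrl.get_image(name): name is "scene" or "top"; returns the picture (420x560x3 uint8, red, green, blue); there is no depth.
- ctrl.camera_params(name): a dict with "vfov" (degrees; the focal length in pixels is half the picture's height over the tangent of half this angle, whatever the lens; pixels are square), "cx", "cy" (the principal point, pixels), "distortion" ([k1, k2, p1, p2, k3] as OpenCV has them; the pictures are not rectified), "eye" and "attitude" of the camera in the world. Camera axes: x right, y up, looking along -z (the intrinsics and any distortion apply to the point x, -y, -z); pixel columns grow to the right and rows downward; lengths in mm; the calibration is good to about 2 mm. A picture is of the moment at which its call begins. camera_params takes no time and is no camera call.
- ctrl.close_job(): hands the job in; it is judged then, once.
The state is a dict: "t": time; "qpos": joint angles; "qvel": joint speeds; "joint_torque": joint torques, N m; "ee_pos": TCP position; "orientation": TCP orientation; "ft_force": force on the tool from outside, world axes, zero at the start; "moment": the same for the moment, N m; "width": finger opening in mm; "grasp_force": force on a finger pad.
Only numpy, scipy, OpenCV 4.12 (cv2) and the standard library are available. Lean on these libraries where they do the work, as an engineer would, in place of code of your own. Each camera call takes 0.05 s, during which the arm holds its last target. There are 200 camera calls.

TASK

The porcelain crucible in the open desiccator is to be weighed, but a vial, a bottle and a tube stand close around it: first stand all three upright on the steel tray, then lift out the crucible and set it on the middle of the balance pan. Afterwards put the vial, the bottle and the tube back in the desiccator so that they stay dry, each on the very spot where it stood at the start. Keep everything upright, set it down gently without dropping it, and leave the wash bottle, the beaker and the flask alone.

Things in the scene. Friction and masses are not known exactly. Their poses are not given: they have to be found in the camera images.
- vial: slim clear glass sample vial with paper label and black screw cap, loose, about 45 g: body 28 mm diameter up to 72 mm, then a narrower neck and the cap, 24 mm diameter, from 79 to 96 mm. Origin: centre of its underside; z up. Stands in the desiccator at the start, about 50 mm from the middle
- bottle: amber glass bottle with paper label and white ribbed screw cap, loose, about 110 g: body 38 mm diameter up to 70 mm, sloping shoulder, cap 29 mm diameter from 81 to 100 mm. Origin: centre of its underside; z up. Stands in the desiccator at the start, about 50 mm from the middle
- tube: self-standing flat-bottomed plastic sample tube, loose, about 60 g, the tallest of the three: body 30 mm diameter up to 97 mm, wide flat blue screw cap 35 mm diameter from 97 to 116 mm. Origin: centre of its underside; z up. Stands in the desiccator at the start, about 50 mm from the middle
- crucible: white porcelain crucible, an open cup 40 mm high, loose, about 55 g: 44 mm outside diameter at the rim, tapering to 39 mm at 6 mm height and 34 mm at the foot, wall 3 mm. Origin: centre of its underside; z up. At the start in the middle of the desiccator, with the taller vial, bottle and tube only some 2 to 22 mm away
- desiccator: round glass desiccator without its lid, fixed: rim 220 mm across, 98 mm above the bench, inside 178 mm across. Things stand on its flat grey perforated plate, 60 mm above the bench: vial, bottle, tube at about 0, 120 and 240 degrees counter-clockwise from its x (which is where varies); a fixed dial hygrometer, 25 mm wide, 12 mm high, at 60 degrees, 72 mm out. Origin: centre of underside, on the bench
- pan (a point): middle of the top of the balance's round steel pan, 124 mm diameter, 75 mm above the bench; z up. The balance is fixed, a white top-loading one, 190 mm wide, with its housing 64 mm high under the pan; it reaches 167 mm from the pan's middle towards its front (-x, display) and 95 mm to its back
- tray: square stainless steel instrument tray, empty, fixed to the bench: 190 x 190 mm outside, walls 3 mm thick and 20 mm high with a rolled rim, inside 184 x 184 mm, floor 3 mm above the bench. Origin: centre of its underside on the bench; x and y along its sides
- wash_bottle: white plastic wash bottle with red cap and bent spout, 62 mm diameter, 166 mm high, loose; a bystander to be left alone. Origin: centre of its underside
- beaker: small empty glass beaker, 50 mm diameter, 70 mm high, loose; a bystander to be left alone. Origin: centre of its underside
- cork_flask: round-bottomed glass flask with white stopper in a cork ring, ring 80 mm diameter, 110 mm high, loose; a bystander to be left alone. Origin: centre of the ring's underside
Not all that is in view belongs to the job. Leave any yellow look-alike of the bottle alone.

How it is judged (in metres and radians):
On the way, in this order (a step that is already met when the one before it is completed fails the run):
1. vial, bottle and tube all stand upright on the tray, let go, while the crucible is still in the desiccator (x of vial in the frame of tray between -0.085 and 0.085 m and y of vial in the frame of tray between -0.085 and 0.085 m and z of each of vial, bottle, tube in the frame of tray below 0.008 m and linear speed of each of vial, bottle, tube below 0.03 m/s and angle between each of vial, bottle, tube's own z axis and vertical below 0.1 rad and contact force between the fingers and vial below 0.1 N and x of bottle in the frame of tray between -0.085 and 0.085 m and y of bottle in the frame of tray between -0.085 and 0.085 m and contact force between the fingers and bottle below 0.1 N and x of tube in the frame of tray between -0.085 and 0.085 m and y of tube in the frame of tray between -0.085 and 0.085 m and contact force between the fingers and tube below 0.1 N and horizontal distance between crucible and desiccator below 0.06 m), for 0.2 s.
2. the crucible stands on the middle of the balance pan, let go (horizontal distance between crucible and pan below 0.015 m and z of crucible in the frame of pan between -0.004 and 0.004 m and linear speed of crucible below 0.03 m/s and angle between crucible's own z axis and vertical below 0.1 rad and contact force between the fingers and crucible below 0.1 N), for 0.2 s.
At the end, for the whole second after the job is handed in: The crucible stands upright and at rest on the balance pan, within 15 mm of its middle; vial, bottle and tube each stand upright and at rest in the desiccator within 15 mm of where they stood at the start; everything is let go (all of step 2 and distance of each of vial, bottle, tube from where it was at the start of the episode below 0.015 m and linear speed of each of vial, bottle, tube below 0.03 m/s and angle between each of vial, bottle, tube's own z axis and vertical below 0.1 rad and contact force between the fingers and vial below 0.1 N and contact force between the fingers and bottle below 0.1 N and contact force between the fingers and tube below 0.1 N); the robot touches nothing.
It fails at once if the vial, bottle, tube or crucible was tipped (more than 35 degrees from upright) (angle between any of vial, bottle, tube, crucible's own z axis and vertical above 0.6 rad).
It fails at once if the vial, bottle, tube or crucible was dropped (falling free faster than 0.5 m/s) ((linear speed of vial above 0.5 m/s and contact force between the fingers and vial below 0.05 N) or (linear speed of bottle above 0.5 m/s and contact force between the fingers and bottle below 0.05 N) or (linear speed of tube above 0.5 m/s and contact force between the fingers and tube below 0.05 N) or (linear speed of crucible above 0.5 m/s and contact force between the fingers and crucible below 0.05 N)).
It fails at once if the wash bottle, beaker or flask was pushed (more than 20 mm) or tipped (distance of any of wash_bottle, beaker, cork_flask from where it was at the start of the episode above 0.02 m or angle between any of wash_bottle, beaker, cork_flask's own z axis and vertical above 0.35 rad).
It also fails if it takes over 144 s, if anything falls off the work surface, if the arm or the gripper's body presses on something with over 40 N, if the wrist force passes 120 N, or if a joint passes its speed limit or range.

## Working session

There is one attempt and no reset: what is moved stays moved. The work goes in short steps, Python scripts to look and compute and a shell command to move; the robot and the scene stay as the last step left them, time stands still between calls to the robot, and variables do not carry over. Pictures are saved under pics/ and viewed, at most 14 in all, crops included, and the job is handed in when it is done.

```bash
mkdir -p pics; python3 - <<'E'
from workcell import ctrl
import cv2
print(ctrl.get_obs())
for n in("scene","top"):
    print(ctrl.camera_params(n)); im=ctrl.get_image(n)
    cv2.imwrite(f"pics/{n}0.png",im[:,:,::-1])
E
```

```text
{'t': 0.0, 'qpos': array([-1.32000268e+00,  4.23831222e-01,  1.63064632e+00, -4.19234637e-05,
        1.08861746e+00, -1.90089622e-02]), 'qvel': array([ 0.00022676, -0.00047578, -0.0008711 , -0.00083097,  0.00096352,
        0.00042101]), 'joint_torque': array([-2.89453877e-03, -5.44637167e+01, -2.73669916e+01,  6.43849466e-02,
        2.27975420e-02, -1.24461562e-04]), 'ee_pos': array([ 166.46300983, -601.86615674,  221.92487135]), 'orientation': array([-3.11157147e+00, -4.22350856e-01,  3.30654757e-04]), 'ft_force': array([-0.00797516, -1.13820219, -0.56335969]), 'moment': array([-0.01415462,  0.02329968,  0.02510377]), 'grasp_force': 0.0, 'width': 87.4838369037501}
{'vfov': 49.815171660287014, 'cx': 280.2761797516141, 'cy': 217.06639793240734, 'distortion': array([-0.08927473,  0.        ,  0.        ,  0.        ,  0.        ]), 'eye': array([1190.46610269,  487.2629632 ,  824.98949412]), 'attitude': array([0.43352088, 0.95219303, 2.14137133])}
{'vfov': 51.40377277825089, 'cx': 278.04556957495464, 'cy': 221.04447114695688, 'distortion': array([-0.10570973,  0.        ,  0.        ,  0.        ,  0.        ]), 'eye': array([ 452.19038794,  -66.08258238, 1145.18456673]), 'attitude': array([ 0.10195806, -0.10173193, -1.57654473])}
```

View pics/scene0.png

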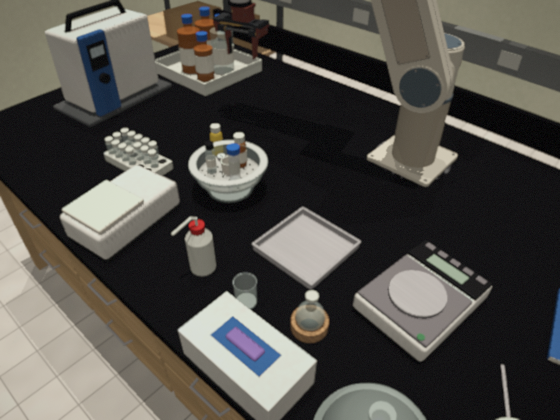

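View pics/top0.png

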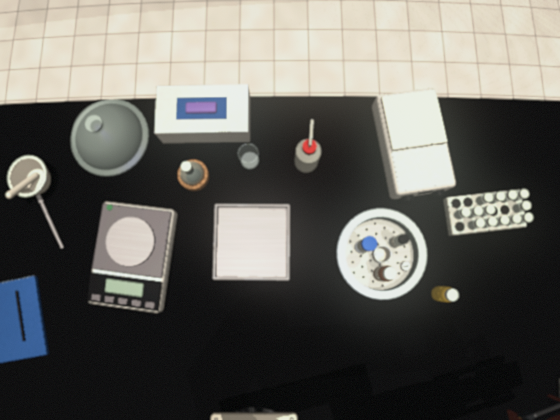

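The top view shows the desiccator at about (382,253) with the blue cap at (369,244), black cap at (404,240), white cap at (386,274) and crucible at (380,256). The tray is at (252,242) and the pan at (130,241). The yellow look-alike is outside the desiccator, at (446,295).

```bash
cat > h.py <<'E'
import numpy as np,cv2
from scipy.spatial.transform import Rotation as R
from workcell import ctrl
def cam(n):
    p=ctrl.camera_params(n); f=210/np.tan(np.radians(p["vfov"])/2)
    K=np.array([[f,0,p["cx"]],[0,f,p["cy"]],[0,0,1]])
    return K,np.array(p["distortion"]),np.array(p["eye"]),R.from_rotvec(p["attitude"]).as_matrix()
def ray(n,uv):
    K,d,e,A=cam(n); q=cv2.undistortPoints(np.array([[uv]],float),K,d)[0,0]
    return e,A@np.array([q[0],-q[1],-1])
def onz(n,uv,z):
    e,r=ray(n,uv); return e+r*(z-e[2])/r[2]
def proj(n,P):
    K,d,e,A=cam(n); c=(np.atleast_2d(P)-e)@A; c=c*[1,-1,-1]
    return cv2.projectPoints(c,np.zeros(3),np.zeros(3),K,d)[0][:,0]
def shot(n,name,box=None,s=1):
    im=ctrl.get_image(n)[:,:,::-1].copy(); c=im
    if box: x0,y0,x1,y1=box; c=im[y0:y1,x0:x1]
    cv2.imwrite(f"pics/{name}.png",cv2.resize(c,None,fx=s,fy=s,interpolation=cv2.INTER_CUBIC)); return im
E
python3 - <<'E'
from h import *
t=cv2.imread("pics/top0.png");s=cv2.imread("pics/scene0.png")
a=cv2.resize(t[203:303,332:432],(600,600),interpolation=cv2.INTER_CUBIC)
cv2.imwrite("pics/c_top.png",a)
cv2.imwrite("pics/c_scene.png",cv2.resize(s[115:205,180:280],(666,600),interpolation=cv2.INTER_CUBIC))
def blob(im,m,box):
    x0,y0,x1,y1=box; k=np.zeros_like(m); k[y0:y1,x0:x1]=m[y0:y1,x0:x1]
    c=max(cv2.findContours(k.astype(np.uint8),0,2)[0],key=cv2.contourArea); return c
hsv=cv2.cvtColor(t,cv2.COLOR_BGR2HSV); g=cv2.cvtColor(t,6)
c=blob(t,((hsv[...,0]>100)&(hsv[...,0]<130)&(hsv[...,1]>120)&(hsv[...,2]>60)),(340,210,425,300))
print("blue",cv2.minEnclosingCircle(c),onz("top",cv2.minEnclosingCircle(c)[0],116))
c=blob(t,g>110,(330,195,435,305)); e=cv2.fitEllipse(cv2.convexHull(c)); print("rim",e,onz("top",e[0],98))
c=blob(t,g>90,(205,195,300,290)); r=cv2.minAreaRect(c); print("tray",r,onz("top",r[0],20)); 
print([onz("top",p,20)[:2].round() for p in cv2.boxPoints(r)])
hs=cv2.HoughCircles(cv2.medianBlur(g[203:283,95:175],3),3,1,100,param1=100,param2=15,minRadius=20,maxRadius=30)[0,0]
print("pan",hs,onz("top",(hs[0]+95,hs[1]+203),75))
for n,b,p,z in(("wash",(285,120,330,180),(309,148),160),("beaker",0,(249,155),70),("flask",0,(192,174),25)): print(n,onz("top",p,z)[:2].round())
E
```

```text
blue ((368.8670959472656, 243.12025451660156), 7.187051773071289) [ 531.63925649 -281.69221386  116.        ]
rim ((381.5075378417969, 253.4733428955078), (90.28702545166016, 92.59056854248047), 146.81436157226562) [ 507.6680108  -315.44945922   98.        ]
tray ((251.0, 241.5), (77.0, 78.0), 90.0) [545.99036322   3.86932685  20.        ]
[array([648., 106.]), array([646., -98.]), array([446., -96.]), array([448., 104.])]
pan [35.5 38.5 25.2] [543.25077171 301.34991886  75.        ]
wash [ 752. -140.]
beaker [762.   6.]
flask [725. 160.]
```

View pics/c_top.png

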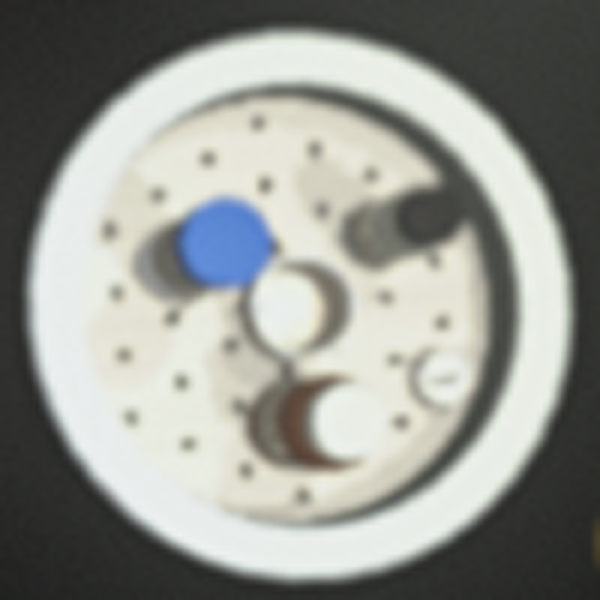

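View pics/c_scene.png

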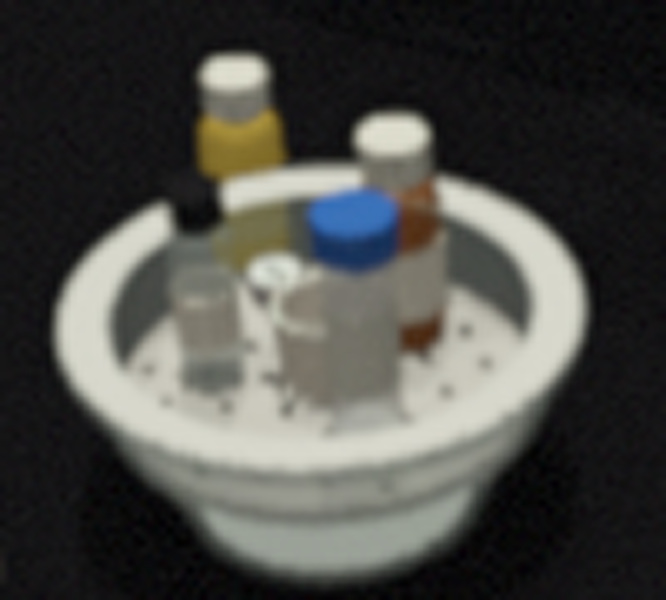

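The crops show, in top-crop pixels:

| Feature | Pixel |
|---|---|
| Blue cap | (227,243) |
| White cap | (344,420) |
| Black cap | (430,215) |
| Crucible rim | (290,310) |
| Vial base | about (376,237) |
| Bottle base | about (293,422) |
| Tube base | about (172,263) |

In the scene crop the blue cap is at (353,213), the white cap at (393,135) and the black cap at (198,200).

```bash
python3 - <<'E'
from h import *
T=lambda c:((c[0]+.5)/6-.5+332,(c[1]+.5)/6-.5+203)
S=lambda c:((c[0]+.5)/6.66-.5+180,(c[1]+.5)/6.667-.5+115)
for n,t,b,s,h in(("vial",(430,215),(376,237),(198,195),96),("bottle",(344,420),(293,422),(393,135),100),("tube",(227,243),(172,263),(353,213),116),("cruc",(290,310),None,None,40)):
    print(n,"top",onz("top",T(t),60+h).round(1),"base",onz("top",T(b),60).round(1) if b else"","scene",onz("scene",S(s),60+h).round(1) if s else "")
print("rim",onz("top",T((300,304)),98).round(1),"plate",onz("top",T((290,303)),60).round(1),"hyg",onz("top",T((443,378)),72).round(1))
s=cv2.imread("pics/scene0.png")
# tray & pan corners in scene by outline; pan ellipse
g=cv2.cvtColor(s,6)
c=max(cv2.findContours(((g>90)*1).astype(np.uint8)[200:290,245:368],0,2)[0],key=cv2.contourArea)
r=cv2.approxPolyDP(c,8,True)[:,0]+[245,200]; print("tray scene",[onz("scene",p,20)[:2].round() for p in r])
ps=(417.5,293); print("pan scene",onz("scene",ps,75).round(1))
t=cv2.imread("pics/top0.png"); cv2.imwrite("pics/pan.png",cv2.resize(np.hstack([t[195:320,85:180],cv2.copyMakeBorder(s[240:360,350:495],0,5,0,0,0)]),None,fx=3.3,fy=3.3,interpolation=2))
E
```

```text
vial top [ 538.5 -353.4  156. ] base [ 537.9 -357.9   60. ] scene [ 540.9 -349.9  156. ]
bottle top [ 461.  -316.2  160. ] base [ 461.3 -320.1   60. ] scene [ 459.6 -319.4  160. ]
tube top [ 527.1 -270.4  176. ] base [ 527.9 -271.4   60. ] scene [ 527.9 -270.   176. ]
cruc top [ 505.7 -311.   100. ] base  scene 
rim [ 508.2 -315.7   98. ] plate [ 510.7 -320.5   60. ] hyg [ 478.4 -380.5   72. ]
tray scene [array([450., -95.]), array([642., -94.]), array([651., 101.]), array([447.,  98.])]
pan scene [547.6 307.3  75. ]
```

View pics/pan.png

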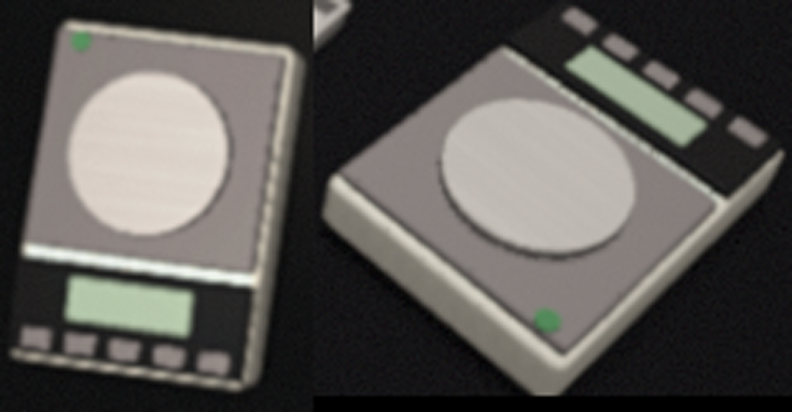

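Pan centre in the two views is at full-image pixels (130,241) and (418,293), giving about (546,305). Next: square the tool up and go above the tube, which leaves first because it stands on the tray side.

```bash
cat > st.py <<'E'
from h import *
o=ctrl.get_obs(); print("t",round(o["t"],2),o["ee_pos"].round(1),R.from_rotvec(o["orientation"]).as_matrix()[:,:2].T.round(3).tolist(),o["ft_force"].round(1),"w",round(o["width"],1),"g",round(o["grasp_force"],1))
E
python3 -m inch '[[0,0,0,0,0,0.115,-0.36],[0,0,0,0,0,0.23,-0.36],[0,0,0,0,0,0.344,-0.36],[0,0,0,0,0,0.344,-0.36]]'; python3 st.py
python3 -m inch '[[0.27,-0.25,0,0,0,0,-0.36],[0.53,-0.5,0,0,0,0,-0.36],[0.8,-0.74,0,0,0,0,-0.36]]' 
python3 -m inch '[[0.27,-0.25,0,0,0,0,-0.36],[0.53,-0.5,0,0,0,0,-0.36],[0.8,-0.74,0,0,0,0,-0.36]]'
python3 -m inch '[[0.27,-0.25,0,0,0,0,-0.36],[0.53,-0.5,0,0,0,0,-0.36],[0.8,-0.74,0,0,0,0,-0.36],[0.8,-0.74,0,0,0,0,-0.36],[0.8,-0.74,0,0,0,0,-0.36],[0.8,-0.74,0,0,0,0,-0.36]]'; python3 st.py
```

```text
t: 0.6
ee_pos: [166.5, -602.1, 222.3]
orientation: [-3.141, -0.001, 0.0]
ft_force: [-0.3, -0.6, -0.0]
width: 59.7
grasp_force: 0.0
t 0.6 [ 166.5 -602.1  222.3] [[1.0, 0.0, -0.0], [0.0, -1.0, -0.001]] [-0.3 -0.6 -0. ] w 59.7 g 0.0
t: 0.98
ee_pos: [287.4, -490.1, 222.5]
orientation: [-3.141, -0.002, 0.0]
ft_force: [1.5, -1.0, 0.7]
width: 59.9
grasp_force: 0.0
t: 1.35
ee_pos: [407.7, -379.0, 222.7]
orientation: [3.142, 0.003, -0.0]
ft_force: [0.1, -0.6, 0.8]
width: 59.5
grasp_force: 0.0
t: 2.1
ee_pos: [525.7, -270.4, 222.5]
orientation: [-3.142, 0.002, 0.001]
ft_force: [-0.8, -0.2, -0.6]
width: 59.6
grasp_force: 0.0
t 2.1 [ 525.7 -270.4  222.5] [[1.0, -0.001, -0.001], [-0.001, -1.0, -0.0]] [-0.8 -0.2 -0.6] w 59.6 g 0.0
```

```bash

python3 -m inch '[[0,0,0.15,0,0,0,-0.36],[0,0,0.3,0,0,0,-0.36],[0,0,0.45,0,0,0,-0.36],[0,0,0.6,0,0,0,-0.36],[0,0,0.7,0,0,0,-0.36],[0,0,0.778,0,0,0,-0.36],[0,0,0.778,0,0,0,-0.36],[0,0,0.778,0,0,0,-0.36]]'>/dev/null; python3 st.py
python3 -m inch '[[0,0,0,0,0,0,0],[0,0,0,0,0,0,0.15],[0,0,0,0,0,0,0.25],[0,0,0,0,0,0,0.35],[0,0,0,0,0,0,0.5],[0,0,0,0,0,0,1],[0,0,0,0,0,0,1],[0,0,0,0,0,0,1]]'>/dev/null; python3 st.py
```

```text
t 3.1 [ 527.1 -269.8  106.5] [[1.0, -0.0, 0.001], [-0.0, -1.0, 0.0]] [0.5 0.1 1.4] w 59.9 g 0.0
t 4.1 [ 526.9 -269.6  106.2] [[1.0, -0.0, 0.0], [-0.0, -1.0, 0.0]] [ 0.  -0.   5.4] w 34.0 g 30.0
```

Width 34 mm means the fingers are touching the wide cap rather than the 30 mm body. I'll re-grip with the pads on the cap itself.

```bash

python3 -m inch '[[0,0,0,0,0,0,0],[0,0,0,0,0,0,-0.36],[0,0,0,0,0,0,-0.36],[0,0,-0.15,0,0,0,-0.36],[0,0,-0.28,0,0,0,-0.36],[0,0,-0.28,0,0,0,-0.36],[0,0,-0.28,0,0,0,-0.36]]'>/dev/null; python3 st.py
python3 -m inch '[[0,0,0,0,0,0,0],[0,0,0,0,0,0,0.1],[0,0,0,0,0,0,0.2],[0,0,0,0,0,0,0.3],[0,0,0,0,0,0,0.5],[0,0,0,0,0,0,1],[0,0,0,0,0,0,1]]'>/dev/null; python3 st.py
python3 -m inch '[[0,0,-0.05,0,0,0,1],[0,0,-0.1,0,0,0,1],[0,0,-0.2,0,0,0,1],[0,0,-0.35,0,0,0,1],[0,0,-0.5,0,0,0,1],[0,0,-0.6,0,0,0,1],[0,0,-0.6,0,0,0,1],[0,0,-0.6,0,0,0,1]]'>/dev/null; python3 st.py
python3 -c "
from h import *
shot('scene','s1',(120,60,360,240),3)"
```

```text
t 4.97 [ 526.5 -269.4  147.7] [[1.0, -0.0, -0.0], [-0.0, -1.0, -0.0]] [-0.  -0.5 -0.8] w 60.0 g 0.0
t 5.85 [ 526.7 -269.5  148. ] [[1.0, -0.0, 0.0], [-0.0, -1.0, -0.0]] [ 0.1 -0.3  0. ] w 34.2 g 30.0
t 6.85 [ 526.3 -269.3  237.4] [[1.0, -0.0, -0.001], [-0.0, -1.0, -0.0]] [-0.   0.2 -0.6] w 34.1 g 30.0
```

View pics/s1.png

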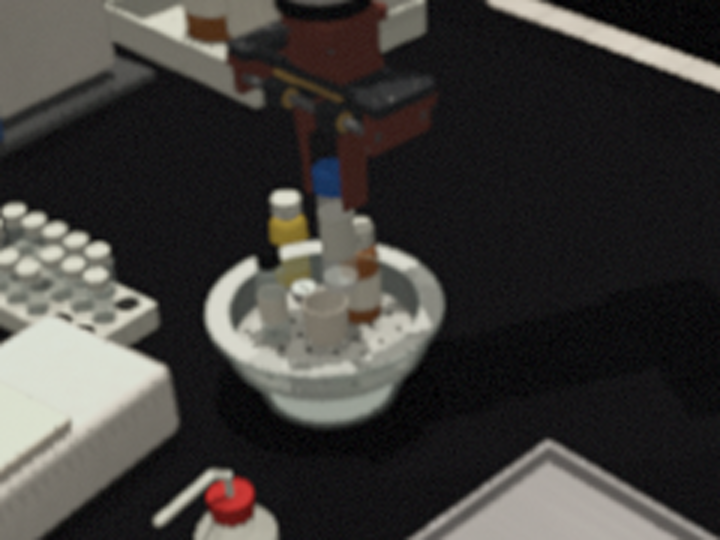

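The tube hangs upright in the fingers, its cap at (327,178) and the others undisturbed. I'll carry it to the tray.

```bash

python3 -m inch '[[0.03,-0.15,0,0,0,0,1],[0.07,-0.35,0,0,0,0,1],[0.11,-0.55,0,0,0,0,1],[0.145,-0.705,0,0,0,0,1]]'>/dev/null
python3 -m inch '[[0.05,-0.25,0,0,0,0,1],[0.1,-0.5,0,0,0,0,1],[0.145,-0.705,0,0,0,0,1]]'>/dev/null
python3 -m inch '[[0.05,-0.25,0,0,0,0,1],[0.1,-0.5,0,0,0,0,1],[0.13,-0.65,0,0,0,0,1],[0.145,-0.705,0,0,0,0,1],[0.145,-0.705,0,0,0,0,1],[0.145,-0.705,0,0,0,0,1]]'>/dev/null; python3 st.py
python3 -m inch '[[0,0,0.15,0,0,0,1],[0,0,0.35,0,0,0,1],[0,0,0.55,0,0,0,1],[0,0,0.75,0,0,0,1],[0,0,0.85,0,0,0,1],[0,0,0.92,0,0,0,1],[0,0,0.95,0,0,0,1],[0,0,0.975,0,0,0,1],[0,0,0.975,0,0,0,1],[0,0,0.975,0,0,0,1]]'>/dev/null; python3 st.py
```

```text
t 8.53 [591.9  46.9 237.7] [[1.0, -0.001, -0.001], [-0.001, -1.0, 0.0]] [ 0.4 -0.3 -0.7] w 34.3 g 30.0
t 9.78 [592.4  47.8  92.2] [[1.0, -0.0, 0.001], [-0.0, -1.0, -0.0]] [-0.5 -0.8 -0.2] w 34.4 g 30.0
```

```bash

python3 -m inch '[[0,0,0,0,0,0,0.1],[0,0,0,0,0,0,-0.1],[0,0,0,0,0,0,-0.36],[0,0,0,0,0,0,-0.36],[0,0,-0.2,0,0,0,-0.36],[0,0,-0.5,0,0,0,-0.36],[0,0,-0.8,0,0,0,-0.36],[0,0,-0.975,0,0,0,-0.36]]'>/dev/null; python3 st.py
python3 -m inch '[[-0.04,0.3,0,0,0,0,-0.36],[-0.08,0.6,0,0,0,0,-0.36],[-0.118,0.891,0,0,0,0,-0.36]]'>/dev/null
python3 -m inch '[[-0.04,0.3,0,0,0,0,-0.36],[-0.08,0.6,0,0,0,0,-0.36],[-0.118,0.891,0,0,0,0,-0.36]]'>/dev/null
python3 -m inch '[[-0.04,0.3,0,0,0,0,-0.36],[-0.08,0.6,0,0,0,0,-0.36],[-0.118,0.891,0,0,0,0,-0.36],[-0.118,0.891,0,0,0,0,-0.36],[-0.118,0.891,0,0,0,0,-0.36]]'>/dev/null; python3 st.py
python3 -c "
from h import *
shot('scene','s2',(120,60,380,255),3); shot('top','t2',(320,190,440,310),5)"
```

```text
t 10.78 [592.9  47.8 240.6] [[1.0, -0.0, 0.003], [-0.0, -1.0, -0.0]] [0.1 0.  0.7] w 59.5 g 0.0
t 12.15 [ 538.6 -352.6  237.7] [[1.0, -0.001, -0.001], [-0.001, -1.0, -0.001]] [-0.5  0.6  0.1] w 59.2 g 0.0
```

View pics/s2.png

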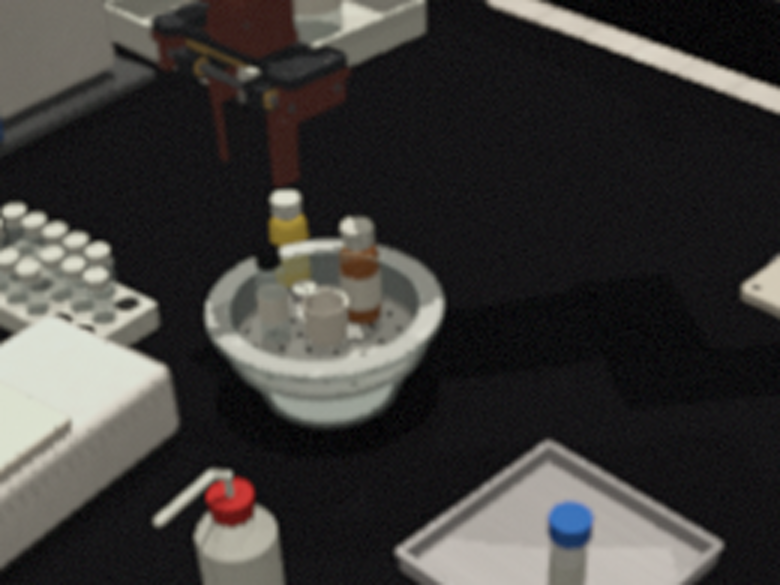

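The tube stands upright on the tray, its cap at (570,522). The vial axis is around crop x=272, so I'll check that against the top-view estimate.

```bash
python3 -c "
from h import *
print(onz('scene',(120+274/3,60+333/3),60), onz('scene',(120+268/3,60+250/3),156), proj('scene',[[539,-353,60],[539,-353,156]])*3-[360,180])
"
python3 -m inch '[[0,0,0.2,0,0,0,-0.36],[0,0,0.4,0,0,0,-0.36],[0,0,0.6,0,0,0,-0.36],[0,0,0.75,0,0,0,-0.36],[0,0,0.83,0,0,0,-0.36],[0,0,0.88,0,0,0,-0.36],[0,0,0.88,0,0,0,-0.36],[0,0,0.88,0,0,0,-0.36]]'>/dev/null; python3 st.py
```

```text
[ 538.52012002 -357.48344651   60.        ] [ 539.19680317 -351.69568509  156.        ] [[276.74505024 335.0900536 ]
 [267.21364682 249.38817606]]
t 13.25 [ 539.4 -353.5  106.8] [[1.0, -0.0, 0.001], [-0.0, -1.0, 0.001]] [-0.2 -0.3  0.5] w 59.5 g 0.0
```

Estimates agree at (539, -354). I'll close and lift the vial.

```bash

python3 -m inch '[[0,0,0,0,0,0,0],[0,0,0,0,0,0,0.15],[0,0,0,0,0,0,0.25],[0,0,0,0,0,0,0.32],[0,0,0,0,0,0,0.4],[0,0,0,0,0,0,1],[0,0,0,0,0,0,1],[0,0,0,0,0,0,1]]'>/dev/null; python3 st.py
python3 -m inch '[[0,0,-0.05,0,0,0,1],[0,0,-0.1,0,0,0,1],[0,0,-0.2,0,0,0,1],[0,0,-0.35,0,0,0,1],[0,0,-0.5,0,0,0,1],[0,0,-0.7,0,0,0,1],[0,0,-0.88,0,0,0,1],[0,0,-0.88,0,0,0,1],[0,0,-0.88,0,0,0,1]]'>/dev/null; python3 st.py
python3 -c "
from h import *
shot('scene','s3',(120,30,380,225),3)"
```

```text
t 14.25 [ 538.9 -353.2  106. ] [[1.0, -0.0, 0.0], [-0.0, -1.0, 0.0]] [-0.5 -0.5  1.1] w 27.3 g 30.0
t 15.38 [ 538.4 -352.9  237.5] [[1.0, -0.0, -0.001], [-0.0, -1.0, -0.0]] [-0.3 -0.3 -0.9] w 27.6 g 30.0
```

View pics/s3.png

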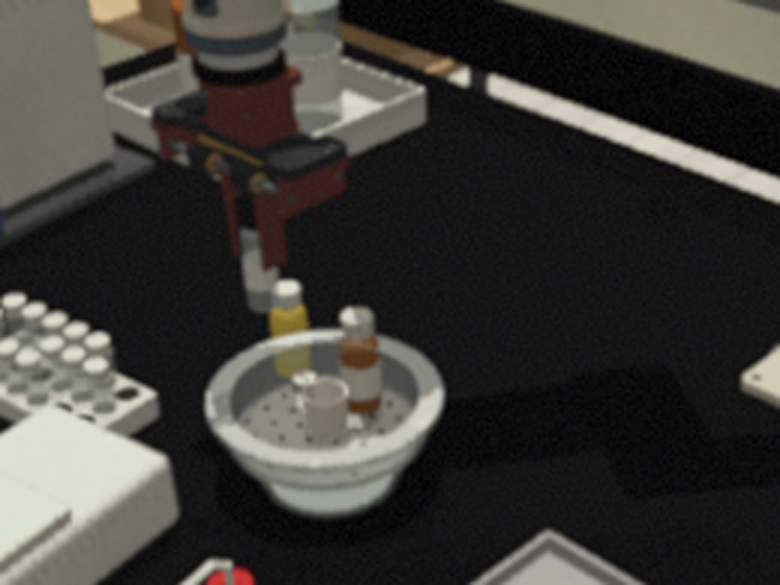

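The vial is held upright with its base at (262,300). On to the tray.

```bash

python3 -m inch '[[0.025,-0.15,0,0,0,0,1],[0.06,-0.35,0,0,0,0,1],[0.09,-0.55,0,0,0,0,1],[0.118,-0.691,0,0,0,0,1]]'>/dev/null
python3 -m inch '[[0.04,-0.23,0,0,0,0,1],[0.08,-0.46,0,0,0,0,1],[0.118,-0.691,0,0,0,0,1]]'>/dev/null
python3 -m inch '[[0.04,-0.25,0,0,0,0,1],[0.08,-0.5,0,0,0,0,1],[0.11,-0.64,0,0,0,0,1],[0.118,-0.691,0,0,0,0,1],[0.118,-0.691,0,0,0,0,1]]'>/dev/null; python3 st.py
python3 -m inch '[[0,0,0.15,0,0,0,1],[0,0,0.35,0,0,0,1],[0,0,0.5,0,0,0,1],[0,0,0.6,0,0,0,1]]'>/dev/null
python3 -m inch '[[0,0,0.15,0,0,0,1],[0,0,0.3,0,0,0,1],[0,0,0.45,0,0,0,1],[0,0,0.55,0,0,0,1],[0,0,0.62,0,0,0,1],[0,0,0.655,0,0,0,1],[0,0,0.655,0,0,0,1],[0,0,0.655,0,0,0,1]]'>/dev/null; python3 st.py
python3 -m inch '[[0,0,0,0,0,0,0.2],[0,0,0,0,0,0,0],[0,0,0,0,0,0,-0.2],[0,0,0,0,0,0,-0.36],[0,0,0,0,0,0,-0.36],[0,0,-0.2,0,0,0,-0.36],[0,0,-0.4,0,0,0,-0.36],[0,0,-0.655,0,0,0,-0.36]]'>/dev/null; python3 st.py
```

```text
t 16.93 [592.  -42.4 237.8] [[1.0, 0.0, -0.0], [0.0, -1.0, 0.0]] [ 0.2 -0.9 -0.2] w 27.1 g 30.0
t 18.43 [592.5 -42.3  50.3] [[1.0, -0.0, 0.001], [-0.0, -1.0, 0.0]] [ 0.   0.1 -0.4] w 27.3 g 30.0
t 19.43 [591.5 -42.2 148.3] [[1.0, -0.0, -0.002], [-0.0, -1.0, -0.0]] [ 0.2 -0.   0.3] w 59.8 g 0.0
```

```bash

python3 -m inch '[[0,0,-0.3,0,0,0,-0.36],[0,0,-0.6,0,0,0,-0.36]]'>/dev/null
python3 -m inch '[[-0.14,0.3,0,0,0,0,-0.36],[-0.29,0.6,0,0,0,0,-0.36],[-0.438,0.92,0,0,0,0,-0.36]]'>/dev/null
python3 -m inch '[[-0.14,0.3,0,0,0,0,-0.36],[-0.29,0.6,0,0,0,0,-0.36],[-0.438,0.92,0,0,0,0,-0.36],[-0.438,0.92,0,0,0,0,-0.36],[-0.438,0.92,0,0,0,0,-0.36]]'>/dev/null; python3 st.py
python3 -m inch '[[0,0,0.2,0,0,0,-0.36],[0,0,0.4,0,0,0,-0.36],[0,0,0.6,0,0,0,-0.36],[0,0,0.75,0,0,0,-0.36],[0,0,0.83,0,0,0,-0.36],[0,0,0.88,0,0,0,-0.36],[0,0,0.88,0,0,0,-0.36],[0,0,0.88,0,0,0,-0.36]]'>/dev/null; python3 st.py
python3 -m inch '[[0,0,0,0,0,0,-0.2],[0,0,0,0,0,0,-0.05],[0,0,0,0,0,0,0.05],[0,0,0,0,0,0,0.12],[0,0,0,0,0,0,0.3],[0,0,0,0,0,0,1],[0,0,0,0,0,0,1],[0,0,0,0,0,0,1]]'>/dev/null; python3 st.py
python3 -m inch '[[0,0,-0.05,0,0,0,1],[0,0,-0.1,0,0,0,1],[0,0,-0.2,0,0,0,1],[0,0,-0.35,0,0,0,1],[0,0,-0.5,0,0,0,1],[0,0,-0.7,0,0,0,1],[0,0,-0.88,0,0,0,1],[0,0,-0.88,0,0,0,1],[0,0,-0.88,0,0,0,1]]'>/dev/null; python3 st.py
python3 -c "
from h import *
shot('scene','s4',(120,30,380,225),3)"
```

```text
t 20.68 [ 460.5 -317.9  237.9] [[1.0, -0.001, -0.0], [-0.001, -1.0, -0.001]] [ 0.2  0.4 -1. ] w 59.6 g 0.0
t 21.68 [ 461.1 -318.5  106.7] [[1.0, -0.0, 0.001], [-0.0, -1.0, 0.001]] [-0.1 -0.4 -1.1] w 59.9 g 0.0
t 22.68 [ 460.6 -318.2  106. ] [[1.0, -0.0, 0.0], [-0.0, -1.0, 0.0]] [-0.1  0.6  1.1] w 37.6 g 30.0
t 23.8 [ 460.1 -317.9  237.5] [[1.0, -0.0, -0.001], [-0.0, -1.0, -0.0]] [-1.1  1.1 -0.7] w 37.4 g 30.0
```

View pics/s4.png

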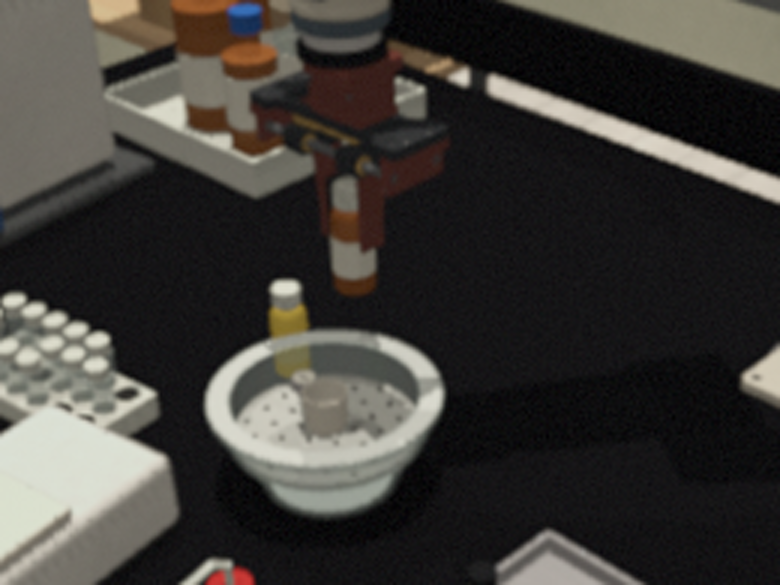

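The bottle is held upright with its base at (355,285), and the crucible is alone in the desiccator at (325,405). Placing the bottle.

```bash

python3 -m inch '[[0.02,-0.15,0,0,0,0,1],[0.045,-0.35,0,0,0,0,1],[0.07,-0.55,0,0,0,0,1],[0.092,-0.714,0,0,0,0,1]]'>/dev/null
python3 -m inch '[[0.03,-0.23,0,0,0,0,1],[0.06,-0.46,0,0,0,0,1],[0.092,-0.714,0,0,0,0,1]]'>/dev/null
python3 -m inch '[[0.03,-0.25,0,0,0,0,1],[0.065,-0.5,0,0,0,0,1],[0.085,-0.64,0,0,0,0,1],[0.092,-0.714,0,0,0,0,1],[0.092,-0.714,0,0,0,0,1]]'>/dev/null; python3 st.py
python3 -m inch '[[0,0,0.15,0,0,0,1],[0,0,0.35,0,0,0,1],[0,0,0.5,0,0,0,1],[0,0,0.6,0,0,0,1]]'>/dev/null
python3 -m inch '[[0,0,0.15,0,0,0,1],[0,0,0.3,0,0,0,1],[0,0,0.45,0,0,0,1],[0,0,0.55,0,0,0,1],[0,0,0.62,0,0,0,1],[0,0,0.655,0,0,0,1],[0,0,0.655,0,0,0,1],[0,0,0.655,0,0,0,1]]'>/dev/null; python3 st.py
python3 -m inch '[[0,0,0,0,0,0,0],[0,0,0,0,0,0,-0.2],[0,0,0,0,0,0,-0.36],[0,0,0,0,0,0,-0.36],[0,0,0,0,0,0,-0.36],[0,0,-0.2,0,0,0,-0.36],[0,0,-0.4,0,0,0,-0.36],[0,0,-0.655,0,0,0,-0.36]]'>/dev/null; python3 st.py
python3 -m inch '[[0,0,-0.3,0,0,0,-0.36],[0,0,-0.6,0,0,0,-0.36],[0,0,-0.6,0,0,0,-0.36]]'>/dev/null
python3 -m inch '[[0,0.4,0,0,0,0,-0.5],[0,0.8,0,0,0,0,-0.5]]'>/dev/null; python3 st.py
python3 -c "
from h import *
a=shot('top','t4'); b=shot('scene','s5')
cv2.imwrite('pics/both.png',np.hstack([cv2.resize(a[190:310,195:435],(400,200),interpolation=2),cv2.resize(b[120:300,160:400],(400,300),interpolation=2)[:200]]) )
x=cv2.resize(a[200:300,330:430],(400,400),interpolation=2); y=cv2.resize(b[190:290,240:340],(400,400),interpolation=2); cv2.imwrite('pics/both.png',np.hstack([x,y]))"
```

```text
t 25.35 [501.5   3.8 237.5] [[1.0, 0.001, -0.001], [0.001, -1.0, 0.0]] [ 0.4  0.1 -0.1] w 37.7 g 30.0
t 26.85 [502.5   3.1  50.2] [[1.0, -0.0, 0.001], [-0.0, -1.0, 0.0]] [ 0.1 -0.2 -0.5] w 37.6 g 30.0
t 27.85 [501.5   3.1 148.4] [[1.0, -0.0, -0.002], [-0.0, -1.0, -0.0]] [ 0.8 -0.3 -0.4] w 59.8 g 0.0
t 28.48 [ 501.5 -117.5  237. ] [[1.0, 0.002, -0.001], [0.002, -1.0, -0.0]] [ 0.4 -0.  -0.1] w 65.9 g 0.0
```

View pics/both.png

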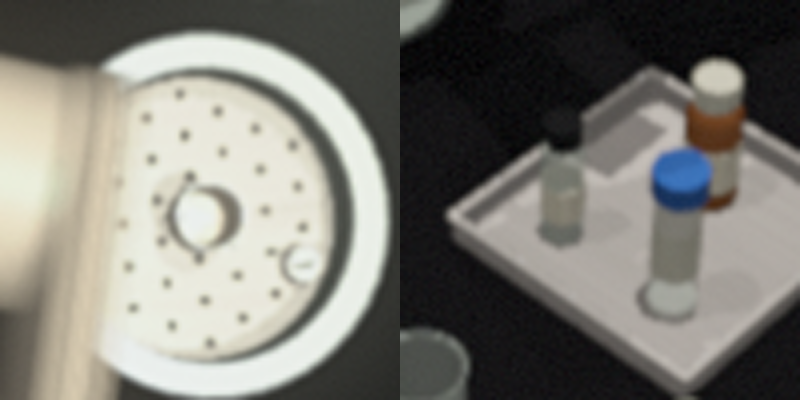

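The vial, bottle and tube all stand upright on the tray. The crucible rim spans crop columns 172 to 242, so it is centred at about (206,217), i.e. (506,-314). Grasping it next.

```bash

python3 -m inch '[[0.005,0.3,0,0,0,0,-0.5],[0.015,0.657,0,0,0,0,-0.5]]'>/dev/null
python3 -m inch '[[0.005,0.3,0,0,0,0,-0.5],[0.016,0.657,0,0,0,0,-0.5],[0.016,0.657,0,0,0,0,-0.5],[0.016,0.657,0,0,0,0,-0.5]]'>/dev/null; python3 st.py
python3 -m inch '[[0,0,0.25,0,0,0,-0.5],[0,0,0.5,0,0,0,-0.5]]'>/dev/null
python3 -m inch '[[0,0,0.2,0,0,0,-0.5],[0,0,0.4,0,0,0,-0.5],[0,0,0.52,0,0,0,-0.5],[0,0,0.593,0,0,0,-0.5],[0,0,0.593,0,0,0,-0.5],[0,0,0.593,0,0,0,-0.5]]'>/dev/null; python3 st.py
python3 -m inch '[[0,0,0,0,0,0,-0.3],[0,0,0,0,0,0,-0.15],[0,0,0,0,0,0,-0.05],[0,0,0,0,0,0,0.05],[0,0,0,0,0,0,0.2],[0,0,0,0,0,0,1],[0,0,0,0,0,0,1],[0,0,0,0,0,0,1]]'>/dev/null; python3 st.py
python3 -m inch '[[0,0,-0.05,0,0,0,1],[0,0,-0.1,0,0,0,1],[0,0,-0.2,0,0,0,1],[0,0,-0.35,0,0,0,1],[0,0,-0.5,0,0,0,1],[0,0,-0.7,0,0,0,1],[0,0,-0.9,0,0,0,1],[0,0,-0.9,0,0,0,1],[0,0,-0.9,0,0,0,1]]'>/dev/null; python3 st.py
python3 -c "
from h import *
shot('scene','s6',(170,60,300,200),4)"
```

```text
t 29.32 [ 506.  -312.8  236.7] [[1.0, -0.001, -0.002], [-0.001, -1.0, -0.002]] [-0.4  0.2 -0.7] w 65.9 g 0.0
t 30.32 [ 507.2 -314.3   74.9] [[1.0, -0.0, 0.001], [-0.0, -1.0, 0.001]] [-0.3 -0.4 -0. ] w 65.6 g 0.0
t 31.32 [ 506.8 -314.2   74.3] [[1.0, -0.0, 0.0], [-0.0, -1.0, 0.0]] [-1.1 -2.   4. ] w 42.7 g 30.0
t 32.45 [ 506.2 -313.7  208.7] [[1.0, -0.0, -0.0], [-0.0, -1.0, -0.0]] [-0.4 -0.4 -1.6] w 42.8 g 30.0
```

View pics/s6.png

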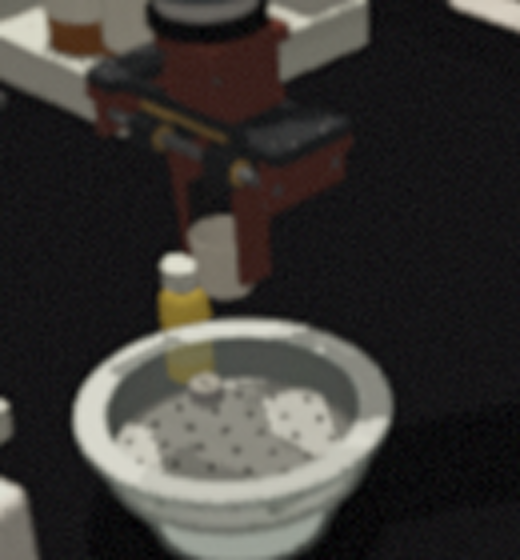

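The crucible is held upright at (222,255). Taking it to the pan and stopping above it to check.

```bash

python3 -m inch '[[0.01,-0.15,0,0,0,0,1],[0.02,-0.35,0,0,0,0,1],[0.035,-0.58,0,0,0,0,1],[0.053,-0.825,0,0,0,0,1]]'>/dev/null
python3 -m inch '[[0.017,-0.27,0,0,0,0,1],[0.035,-0.54,0,0,0,0,1],[0.053,-0.825,0,0,0,0,1]]'>/dev/null
python3 -m inch '[[0.017,-0.27,0,0,0,0,1],[0.035,-0.54,0,0,0,0,1],[0.053,-0.825,0,0,0,0,1]]'>/dev/null
python3 -m inch '[[0.017,-0.27,0,0,0,0,1],[0.035,-0.54,0,0,0,0,1],[0.053,-0.825,0,0,0,0,1]]'>/dev/null
python3 -m inch '[[0.017,-0.27,0,0,0,0,1],[0.035,-0.54,0,0,0,0,1],[0.05,-0.75,0,0,0,0,1],[0.053,-0.825,0,0,0,0,1],[0.053,-0.825,0,0,0,0,1]]'>/dev/null; python3 st.py
python3 -m inch '[[0,0,0.15,0,0,0,1],[0,0,0.3,0,0,0,1],[0,0,0.45,0,0,0,1],[0,0,0.55,0,0,0,1],[0,0,0.65,0,0,0,1],[0,0,0.65,0,0,0,1],[0,0,0.65,0,0,0,1]]'>/dev/null; python3 st.py
python3 -c "
from h import *
shot('scene','s7',(340,200,500,360),4)"
```

```text
t 34.75 [545.6 304.9 208.3] [[1.0, 0.001, -0.001], [0.001, -1.0, 0.001]] [-1.  -0.7 -0.9] w 42.6 g 30.0
t 35.62 [547.  304.8 112. ] [[1.0, -0.0, 0.001], [-0.0, -1.0, -0.0]] [-0.1  0.4 -0.1] w 42.8 g 30.0
```

View pics/s7.png

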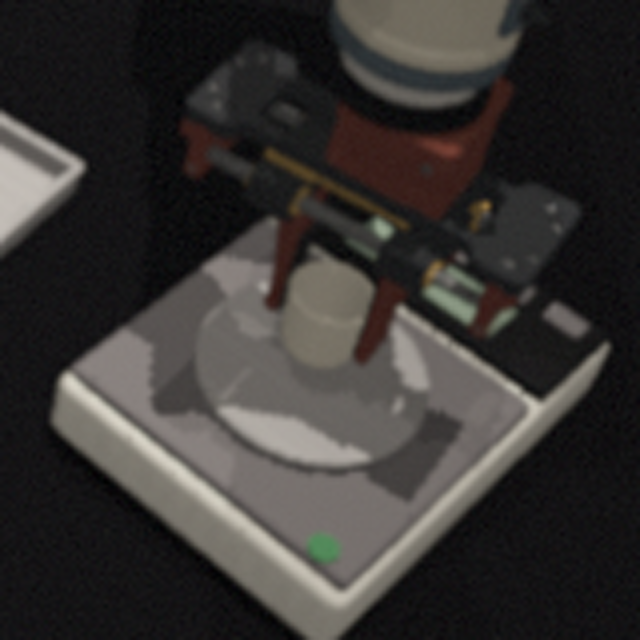

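```bash
python3 -c "
from h import *
print((proj('scene',[[546.5,305,98],[546.5,305,138],[546.5,305,75]])-[340,200])*4+1.5, onz('scene',(340+312/4,200+368/4),75))"
```

```text
[[318.22038622 342.17269223]
 [335.24549161 291.46266846]
 [308.82947357 370.01155692]] [544.51700543 306.71039172  75.        ]
```

Predicted base (318,342) and rim (335,291) match the picture, where they sit at about (322,345) and (330,292), and the pan centre agrees. Lowering and releasing.

```bash

python3 -m inch '[[0,0,0.05,0,0,0,1],[0,0,0.1,0,0,0,1],[0,0,0.13,0,0,0,1],[0,0,0.145,0,0,0,1],[0,0,0.145,0,0,0,1],[0,0,0.145,0,0,0,1]]'>/dev/null; python3 st.py
python3 -m inch '[[0,0,0,0,0,0,-0.05],[0,0,0,0,0,0,-0.2],[0,0,0,0,0,0,-0.5],[0,0,0,0,0,0,-0.5],[0,0,-0.05,0,0,0,-0.5],[0,0,-0.2,0,0,0,-0.5],[0,0,-0.5,0,0,0,-0.5],[0,0,-0.795,0,0,0,-0.5],[0,0,-0.795,0,0,0,-0.5]]'>/dev/null; python3 st.py
python3 -c "
from h import *
print(onz('scene',(0,0),75)[:0]); a=shot('scene','s8',(340,200,500,360),4)"
```

```text
t 36.42 [546.7 304.7  89.9] [[1.0, -0.0, 0.0], [-0.0, -1.0, -0.0]] [ 1.   0.2 -0.5] w 42.8 g 30.0
t 37.55 [548.9 305.9 213.6] [[1.0, -0.0, 0.007], [-0.0, -1.0, -0.004]] [0.5 0.6 0.8] w 66.0 g 0.0
[]
```

View pics/s8.png

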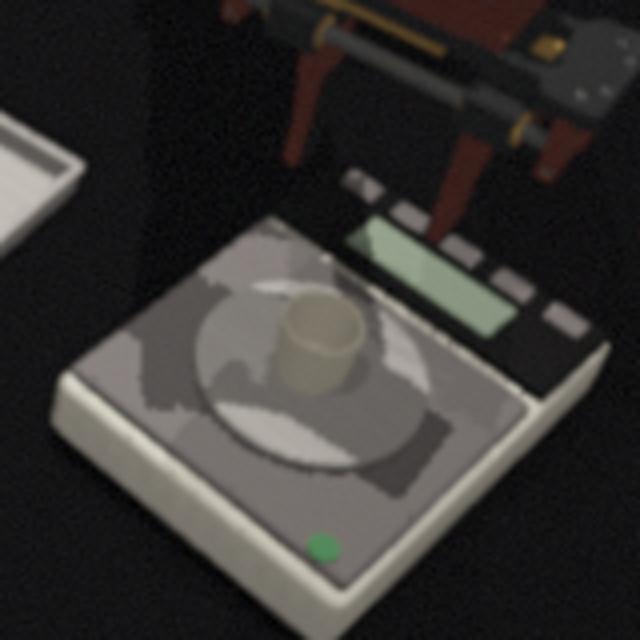

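The crucible stands upright on the middle of the pan, base at (312,373). Next, the bottle goes back.

```bash

python3 -m inch '[[-0.03,0.22,0,0,0,0,-0.36],[-0.06,0.44,0,0,0,0,-0.36],[-0.099,0.67,0,0,0,0,-0.36]]'>/dev/null
python3 -m inch '[[-0.03,0.22,0,0,0,0,-0.36],[-0.06,0.44,0,0,0,0,-0.36],[-0.099,0.67,0,0,0,0,-0.36]]'>/dev/null
python3 -m inch '[[-0.03,0.22,0,0,0,0,-0.36],[-0.06,0.44,0,0,0,0,-0.36],[-0.098,0.671,0,0,0,0,-0.36],[-0.098,0.671,0,0,0,0,-0.36],[-0.098,0.671,0,0,0,0,-0.36]]'>/dev/null; python3 st.py
python3 -m inch '[[0,0,0.25,0,0,0,-0.36],[0,0,0.5,0,0,0,-0.36]]'>/dev/null
python3 -m inch '[[0,0,0.2,0,0,0,-0.36],[0,0,0.4,0,0,0,-0.36],[0,0,0.5,0,0,0,-0.36],[0,0,0.562,0,0,0,-0.36],[0,0,0.562,0,0,0,-0.36],[0,0,0.562,0,0,0,-0.36]]'>/dev/null; python3 st.py
python3 -m inch '[[0,0,0,0,0,0,-0.2],[0,0,0,0,0,0,-0.05],[0,0,0,0,0,0,0.05],[0,0,0,0,0,0,0.12],[0,0,0,0,0,0,0.3],[0,0,0,0,0,0,1],[0,0,0,0,0,0,1],[0,0,0,0,0,0,1]]'>/dev/null; python3 st.py
python3 -m inch '[[0,0,-0.05,0,0,0,1],[0,0,-0.15,0,0,0,1],[0,0,-0.35,0,0,0,1],[0,0,-0.6,0,0,0,1]]'>/dev/null
python3 -m inch '[[0,0,-0.25,0,0,0,1],[0,0,-0.5,0,0,0,1],[0,0,-0.655,0,0,0,1],[0,0,-0.655,0,0,0,1]]'>/dev/null; python3 st.py
python3 -m inch '[[-0.02,0.15,0,0,0,0,1],[-0.045,0.35,0,0,0,0,1],[-0.07,0.55,0,0,0,0,1],[-0.092,0.714,0,0,0,0,1]]'>/dev/null
python3 -m inch '[[-0.03,0.23,0,0,0,0,1],[-0.06,0.46,0,0,0,0,1],[-0.092,0.714,0,0,0,0,1]]'>/dev/null
python3 -m inch '[[-0.03,0.25,0,0,0,0,1],[-0.065,0.5,0,0,0,0,1],[-0.085,0.65,0,0,0,0,1],[-0.092,0.714,0,0,0,0,1],[-0.092,0.714,0,0,0,0,1],[-0.092,0.714,0,0,0,0,1]]'>/dev/null; python3 st.py
```

```text
t 38.98 [501.7   3.4 208.3] [[1.0, -0.001, -0.001], [-0.001, -1.0, -0.0]] [ 0.5 -0.4 -0.5] w 60.0 g 0.0
t 39.98 [502.7   3.1  50.5] [[1.0, -0.0, 0.001], [-0.0, -1.0, -0.0]] [ 0.9 -0.1  0.2] w 59.4 g 0.0
t 40.98 [502.2   3.1  49.8] [[1.0, -0.0, 0.0], [-0.0, -1.0, -0.0]] [-1.   0.   1.9] w 37.3 g 30.0
t 41.98 [503.2   3.  240.5] [[1.0, -0.0, 0.005], [-0.0, -1.0, 0.0]] [-0.1 -0.5 -1.3] w 37.5 g 30.0
t 43.6 [ 460.7 -317.2  237.8] [[1.0, 0.0, -0.0], [0.0, -1.0, -0.0]] [-0.3  0.1 -0.8] w 37.4 g 30.0
```

```bash

python3 -m inch '[[0,0,0.15,0,0,0,1],[0,0,0.35,0,0,0,1],[0,0,0.55,0,0,0,1],[0,0,0.7,0,0,0,1],[0,0,0.8,0,0,0,1],[0,0,0.84,0,0,0,1],[0,0,0.87,0,0,0,1],[0,0,0.87,0,0,0,1],[0,0,0.87,0,0,0,1]]'>/dev/null; python3 st.py
python3 -m inch '[[0,0,0,0,0,0,0],[0,0,0,0,0,0,-0.2],[0,0,0,0,0,0,-0.36],[0,0,0,0,0,0,-0.36],[0,0,0,0,0,0,-0.36],[0,0,-0.2,0,0,0,-0.36],[0,0,-0.5,0,0,0,-0.36],[0,0,-0.87,0,0,0,-0.36],[0,0,-0.87,0,0,0,-0.36]]'>/dev/null; python3 st.py
python3 -m inch '[[0.14,-0.3,0,0,0,0,-0.36],[0.29,-0.6,0,0,0,0,-0.36],[0.438,-0.92,0,0,0,0,-0.36]]'>/dev/null
python3 -m inch '[[0.14,-0.3,0,0,0,0,-0.36],[0.29,-0.6,0,0,0,0,-0.36],[0.438,-0.92,0,0,0,0,-0.36],[0.438,-0.92,0,0,0,0,-0.36],[0.438,-0.92,0,0,0,0,-0.36]]'>/dev/null; python3 st.py
python3 -m inch '[[0,0,0.3,0,0,0,-0.36],[0,0,0.6,0,0,0,-0.36]]'>/dev/null
python3 -m inch '[[0,0,0.2,0,0,0,-0.36],[0,0,0.4,0,0,0,-0.36],[0,0,0.55,0,0,0,-0.36],[0,0,0.655,0,0,0,-0.36],[0,0,0.655,0,0,0,-0.36],[0,0,0.655,0,0,0,-0.36]]'>/dev/null; python3 st.py
python3 -m inch '[[0,0,0,0,0,0,0],[0,0,0,0,0,0,0.15],[0,0,0,0,0,0,0.25],[0,0,0,0,0,0,0.32],[0,0,0,0,0,0,0.4],[0,0,0,0,0,0,1],[0,0,0,0,0,0,1],[0,0,0,0,0,0,1]]'>/dev/null; python3 st.py
python3 -m inch '[[0,0,-0.05,0,0,0,1],[0,0,-0.15,0,0,0,1],[0,0,-0.35,0,0,0,1],[0,0,-0.6,0,0,0,1]]'>/dev/null
python3 -m inch '[[0,0,-0.25,0,0,0,1],[0,0,-0.5,0,0,0,1],[0,0,-0.655,0,0,0,1],[0,0,-0.655,0,0,0,1]]'>/dev/null; python3 st.py
```

```text
t 44.73 [ 460.9 -318.5  108.1] [[1.0, -0.0, 0.001], [-0.0, -1.0, 0.001]] [-0.3  0.4 -0.9] w 37.5 g 30.0
t 45.85 [ 462.8 -319.8  242.5] [[1.0, -0.0, 0.007], [-0.0, -1.0, 0.005]] [-0.3  0.9  0.2] w 59.6 g 0.0
t 46.85 [591.2 -42.5 236.8] [[1.0, 0.0, -0.002], [0.0, -1.0, 0.0]] [ 0.5 -0.1 -0.6] w 59.8 g 0.0
t 47.85 [592.5 -42.7  50.4] [[1.0, -0.001, 0.001], [-0.001, -1.0, 0.0]] [-0.4 -0.2  0.3] w 59.6 g 0.0
t 48.85 [592.1 -42.3  49.8] [[1.0, -0.0, 0.0], [-0.0, -1.0, -0.0]] [-0.1  0.4  0.6] w 27.5 g 30.0
t 49.85 [593.3 -42.4 240.9] [[1.0, -0.0, 0.005], [-0.0, -1.0, 0.001]] [-0.9  0.2 -0.7] w 27.4 g 30.0
```

```bash

python3 -m inch '[[-0.025,0.15,0,0,0,0,1],[-0.06,0.35,0,0,0,0,1],[-0.09,0.55,0,0,0,0,1],[-0.118,0.691,0,0,0,0,1]]'>/dev/null
python3 -m inch '[[-0.04,0.23,0,0,0,0,1],[-0.08,0.46,0,0,0,0,1],[-0.118,0.691,0,0,0,0,1]]'>/dev/null
python3 -m inch '[[-0.04,0.25,0,0,0,0,1],[-0.08,0.5,0,0,0,0,1],[-0.11,0.64,0,0,0,0,1],[-0.118,0.694,0,0,0,0,1],[-0.118,0.694,0,0,0,0,1],[-0.118,0.694,0,0,0,0,1]]'>/dev/null; python3 st.py
python3 -m inch '[[0,0,0.15,0,0,0,1],[0,0,0.35,0,0,0,1],[0,0,0.55,0,0,0,1],[0,0,0.7,0,0,0,1],[0,0,0.8,0,0,0,1],[0,0,0.84,0,0,0,1],[0,0,0.87,0,0,0,1],[0,0,0.87,0,0,0,1],[0,0,0.87,0,0,0,1]]'>/dev/null; python3 st.py
python3 -m inch '[[0,0,0,0,0,0,0.2],[0,0,0,0,0,0,0],[0,0,0,0,0,0,-0.2],[0,0,0,0,0,0,-0.36],[0,0,0,0,0,0,-0.36],[0,0,-0.2,0,0,0,-0.36],[0,0,-0.5,0,0,0,-0.36],[0,0,-0.87,0,0,0,-0.36],[0,0,-0.87,0,0,0,-0.36]]'>/dev/null; python3 st.py
python3 -m inch '[[0.04,-0.3,0,0,0,0,-0.36],[0.08,-0.6,0,0,0,0,-0.36],[0.118,-0.891,0,0,0,0,-0.36]]'>/dev/null
python3 -m inch '[[0.04,-0.3,0,0,0,0,-0.36],[0.08,-0.6,0,0,0,0,-0.36],[0.118,-0.891,0,0,0,0,-0.36]]'>/dev/null
python3 -m inch '[[0.04,-0.3,0,0,0,0,-0.36],[0.08,-0.6,0,0,0,0,-0.36],[0.118,-0.894,0,0,0,0,-0.36],[0.118,-0.894,0,0,0,0,-0.36],[0.118,-0.894,0,0,0,0,-0.36]]'>/dev/null; python3 st.py
python3 -m inch '[[0,0,0.3,0,0,0,-0.36],[0,0,0.6,0,0,0,-0.36],[0,0,0.8,0,0,0,-0.36],[0,0,0.9,0,0,0,-0.36],[0,0,0.975,0,0,0,-0.36],[0,0,0.975,0,0,0,-0.36],[0,0,0.975,0,0,0,-0.36]]'>/dev/null; python3 st.py
python3 -m inch '[[0,0,0,0,0,0,-0.1],[0,0,0,0,0,0,0.05],[0,0,0,0,0,0,0.15],[0,0,0,0,0,0,0.25],[0,0,0,0,0,0,0.4],[0,0,0,0,0,0,1],[0,0,0,0,0,0,1],[0,0,0,0,0,0,1]]'>/dev/null; python3 st.py
python3 -m inch '[[0,0,-0.05,0,0,0,1],[0,0,-0.15,0,0,0,1],[0,0,-0.35,0,0,0,1],[0,0,-0.6,0,0,0,1],[0,0,-0.8,0,0,0,1],[0,0,-0.975,0,0,0,1],[0,0,-0.975,0,0,0,1]]'>/dev/null; python3 st.py
```

```text
t 51.48 [ 539.1 -352.6  237.9] [[1.0, 0.001, -0.0], [0.001, -1.0, -0.0]] [-0.2  0.6 -0.1] w 27.1 g 30.0
t 52.6 [ 539.2 -354.   108.2] [[1.0, -0.0, 0.001], [-0.0, -1.0, 0.001]] [-0.5  0.8 -0.2] w 27.0 g 30.0
t 53.73 [ 541.3 -355.3  243.2] [[1.0, -0.0, 0.008], [-0.0, -1.0, 0.005]] [0.7 0.  0.5] w 59.5 g 0.0
t 55.1 [591.5  47.4 237.1] [[1.0, 0.0, -0.001], [0.0, -1.0, 0.0]] [ 0.5  0.8 -0. ] w 59.9 g 0.0
t 55.98 [592.9  47.7  92.7] [[1.0, -0.0, 0.002], [-0.0, -1.0, -0.0]] [ 0.6 -1.2  0.3] w 59.9 g 0.0
t 56.98 [592.2  47.7  91.9] [[1.0, -0.0, 0.0], [-0.0, -1.0, -0.0]] [-0.8 -0.5  3.1] w 35.0 g 30.0
t 57.85 [593.5  47.8 240.9] [[1.0, -0.0, 0.005], [-0.0, -1.0, -0.0]] [-0.4  0.6 -1.7] w 34.2 g 30.0
```

```bash

python3 -m inch '[[-0.03,0.15,0,0,0,0,1],[-0.07,0.35,0,0,0,0,1],[-0.11,0.55,0,0,0,0,1],[-0.145,0.705,0,0,0,0,1]]'>/dev/null
python3 -m inch '[[-0.05,0.25,0,0,0,0,1],[-0.1,0.5,0,0,0,0,1],[-0.145,0.705,0,0,0,0,1]]'>/dev/null
python3 -m inch '[[-0.05,0.25,0,0,0,0,1],[-0.1,0.5,0,0,0,0,1],[-0.13,0.63,0,0,0,0,1],[-0.145,0.705,0,0,0,0,1],[-0.145,0.705,0,0,0,0,1],[-0.145,0.705,0,0,0,0,1]]'>/dev/null; python3 st.py
python3 -m inch '[[0,0,0.12,0,0,0,1],[0,0,0.3,0,0,0,1],[0,0,0.45,0,0,0,1],[0,0,0.54,0,0,0,1],[0,0,0.57,0,0,0,1],[0,0,0.59,0,0,0,1],[0,0,0.59,0,0,0,1],[0,0,0.59,0,0,0,1]]'>/dev/null; python3 st.py
python3 -m inch '[[0,0,0,0,0,0,0.1],[0,0,0,0,0,0,-0.1],[0,0,0,0,0,0,-0.36],[0,0,0,0,0,0,-0.36],[0,0,0,0,0,0,-0.36],[0,0,-0.2,0,0,0,-0.36],[0,0,-0.5,0,0,0,-0.36],[0,0,-0.8,0,0,0,-0.36],[0,0,-0.8,0,0,0,-0.36]]'>/dev/null; python3 st.py
python3 -m inch '[[-0.1,-0.4,0,0,0,0,-0.36],[-0.3,-0.8,0,0,0,0,-0.36],[-0.5,-1,0,0,0,0,-0.36],[-0.5,-1,0,0,0,0,-0.36]]'>/dev/null; python3 st.py
python3 -m inch '[[0,-0.4,0,0,0,0,-0.36],[0,-0.8,0,0,0,0,-0.36],[0,-1,0,0,0,0,-0.36],[0,-1,0,0,0,0,-0.36],[0,-1,0,0,0,0,-0.36]]'>/dev/null; python3 st.py
python3 -c "
from h import *
a=shot('top','t9'); b=shot('scene','s9')
o=np.hstack([cv2.imread('pics/top0.png')[203:303,332:432],a[203:303,332:432]]); p=np.hstack([cv2.imread('pics/scene0.png')[125:200,180:280],b[125:200,180:280]])
cv2.imwrite('pics/fin.png',cv2.resize(np.vstack([o,p]),None,fx=3.4,fy=3.4,interpolation=2))
d=cv2.absdiff(cv2.imread('pics/top0.png'),a).max(2); print([ (n,int(d[y-15:y+15,x-15:x+15].max())) for n,x,y in(('wash',309,150),('beak',249,155),('flask',192,174))])"
```

```text
t 59.48 [ 526.9 -268.6  237.9] [[1.0, 0.0, -0.0], [0.0, -1.0, -0.0]] [-1.1 -0.4 -1.5] w 34.2 g 30.0
t 60.48 [ 527.1 -269.7  150.1] [[1.0, -0.0, 0.001], [-0.0, -1.0, 0.001]] [-0.4  0.3 -0.6] w 34.1 g 30.0
t 61.6 [ 528.7 -270.6  273.5] [[1.0, -0.0, 0.007], [-0.0, -1.0, 0.004]] [-0.1 -0.3 -0.4] w 60.0 g 0.0
t 62.1 [ 449.1 -117.4  268.3] [[1.0, 0.002, -0.003], [0.002, -1.0, -0.001]] [ 0.2 -0.1 -0.9] w 59.9 g 0.0
t 62.73 [452.2  29.7 269. ] [[1.0, -0.0, -0.001], [-0.0, -1.0, 0.0]] [ 0.4 -0.5 -0.3] w 59.9 g 0.0
[('wash', 6), ('beak', 5), ('flask', 5)]
```

View pics/fin.png

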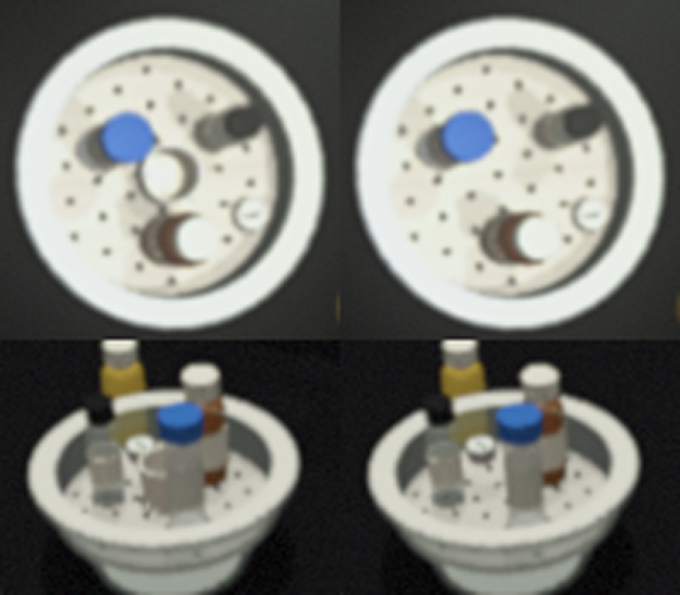

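Before (left) and after (right) match: blue cap at (127,137) vs (468,137), black at (242,123) vs (582,122), white at (198,238) vs (538,238), with a 340 px panel offset. The bystanders have not moved. Handing in.

```bash
python3 -c "
from workcell import ctrl
print(ctrl.close_job())"
```

```text
the job is handed in; nothing more can be done
None
```

The job is handed in at about 63 s: the crucible stands on the middle of the pan, and the vial, bottle and tube are back upright on their starting spots with the bystanders unmoved, all as seen in the last pictures; the hand-in gave no verdict.

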